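# Load a pen barrel and index the rotary table three clicks under the print pad

## Task

Take the pen barrel off the wooden rest and lay it, centred on its two supports, in the V nest at the loading station of the pad printer's rotary table (the next nest anticlockwise, seen from above, from the one under the print pad). Then grip the knob in the middle of the table and turn it clockwise, feeling for the clicks, to the third click and not beyond, so that the barrel stands under the pad; finish while holding the knob gripped there for the print, without letting go. Leave the tape roll, ink can and oiler where they are.

Things in the scene. Friction and masses are not known exactly. Their poses are not given: they have to be found in the camera images.
- pen: black pen barrel, a plain straight tube 12 mm in diameter, 110 mm long, a thin bright ring at each end, 25 g; either end may go first. Origin at its middle, on its axis; x runs along the barrel. It starts level in the middle groove of the wooden rest, its axis 28.5 mm above the bench.
- rest: wooden pen rest fixed to the bench: base 130 x 100 mm, 6 mm thick, with three grooves along its x, 34 mm apart, each made of two V supports 80 mm apart and up to 34 mm high; between the supports the barrel is free for the fingers. Origin under the middle of the base.
- nest (a point): where the middle of the barrel belongs, on its axis, in the loading nest: 77.5 mm above the bench, 115 mm from the table's axis. Turns with the table. x is level and points to the table's axis: the direction of the barrel; z up. The nest is two grey V supports 74 mm apart, V about 27 mm wide at the mouth, its groove 14 mm above the table's face; a barrel lies with its axis 22.5 mm above the face.
- printer: grey pad printer with its rotary table, fixed to the bench. Origin on the table's vertical axis, at bench height. Table: aluminium disc 350 mm across, top face 55 mm above the bench, five nests 72 degrees apart, all empty. Its pad arm (44 mm wide) reaches in to 93 mm from the axis, 230 to 303 mm above the bench; housing and column (120 mm wide, 337 mm high) stand 220 mm and more from it.
- knob: black bar-grip knob in the middle of the table, fixed to it: origin on the table's vertical axis at the table's face, x along the bar (parallel to the nest's x), z up. The bar is 56 mm long, 16 mm wide (along y) and 36 mm tall, from 22 to 58 mm above the face; below it is a round flange 60 mm across.
- knob_grip (a point): point on the knob's axis at the height to grip the bar, 45 mm above the table's face, 100 mm above the bench; axes as the knob's (x along the bar)
- dial (a joint): angle of the table and its knob, rad, growing clockwise seen from above; starts at the home stop, 0 (within 0.06). A sprung ball catch clicks into a stop every 24 degrees: first 0.419, second 0.838, third 1.257. Turning takes up to about 0.4 N m, most on leaving a stop; past half way the catch pulls on into the next. No end stop.
- pad (a point): lowest point of the tapered silicone print pad, 42 mm across, under the printer's arm: 110 mm above the bench, 115 mm from the table's axis, 72 degrees clockwise from the loading nest. The pad does not move.
- tape: roll of brown packing tape lying flat, 100 mm across, 48 mm high; leave alone. Origin under its centre.
- ink_can: steel ink can, 66 mm across, 75 mm high; leave alone. Origin under its centre.
- oiler: white squeeze oiler with a thin spout, 68 mm across, 176 mm high; leave alone. Origin under its centre.

How it is judged:
On the way, in this order (a step that is already met when the one before it is completed fails the run):
1. the barrel lies in the loading nest, let go, with the table still at its home stop (x of pen in the frame of nest between -0.012 and 0.012 m and y of pen in the frame of nest between -0.004 and 0.004 m and z of pen in the frame of nest between -0.004 and 0.004 m and angle between the x axis of pen and the x axis of nest, either way round below 0.1 rad and contact force between the fingers and pen below 0.1 N and value of joint dial between -0.1 and 0.1 rad), for 0.2 s.
2. with the knob gripped, the table comes to the first click (value of joint dial between 0.3189 and 0.5189 rad and contact force between the fingers and knob above 5 N).
3. with the knob gripped, the table comes to the second click (value of joint dial between 0.7378 and 0.9378 rad and contact force between the fingers and knob above 5 N).
4. with the knob gripped, the table is at rest at the third click (value of joint dial between 1.1967 and 1.3167 rad and contact force between the fingers and knob above 5 N and velocity of joint dial between -0.05 and 0.05 rad/s), for 0.2 s.
At the end, for the whole second after the job is handed in: Table at rest at the third stop (within 0.06 rad), fingers gripping the knob (over 5 N); the barrel untouched in its nest (12 mm along, 4 mm across and in height, 0.1 rad), its middle within 16 mm of the pad seen from above; bystanders moved under 30 mm (all of step 4 and x of pen in the frame of nest between -0.012 and 0.012 m and y of pen in the frame of nest between -0.004 and 0.004 m and z of pen in the frame of nest between -0.004 and 0.004 m and angle between the x axis of pen and the x axis of nest, either way round below 0.1 rad and contact force between the fingers and pen below 0.1 N and horizontal distance between pen and pad below 0.016 m); the arm keeps its last pose, push and grip.
It fails at once if the table is turned past the third stop towards the fourth (value of joint dial above 1.466 rad).
It fails at once if the tape roll is moved 30 mm or more (distance of tape from where it was at the start of the episode above 0.03 m).
It fails at once if the ink can is moved 30 mm or more (distance of ink_can from where it was at the start of the episode above 0.03 m).
It fails at once if the oiler is moved 30 mm or more (distance of oiler from where it was at the start of the episode above 0.03 m).
It also fails if it takes over 67 s, if anything falls off the work surface, if the arm or the gripper's body presses on something with over 40 N, if the wrist force passes 120 N, or if a joint passes its speed limit or range.

## Robot

A 6-joint arm with a two-finger parallel gripper is mounted at the origin on the work surface. World frame = base frame: x ahead of the robot, y to its left, z up, the work surface at z = 0. Lengths are in m, angles in rad, forces in N, time in s.
With the tool pointing down it reaches from about 0.375 to 0.9 m from the base axis. Payload 3.1 kg.
Tool frame: the origin (TCP) lies on the front face of the gripper's body, between the roots of the fingers; the fingertips stand 73 mm ahead of it and the grasp point (between the pads) lies 54 mm ahead of it (manip.tips_ahead is the distance from the TCP to the fingertips, in m); z points along the fingers, y is the line along which they close (so a half turn about z gives the same grasp; the last joint's range is limited). The gripper opens to 85 mm and grips with 20 to 120 N. Pads are 22 mm wide; open, the fingers measure 114 mm over their backs; the gripper's body (76 mm by 85 mm) begins 54 mm behind the grasp point. The pads swing forward as they close: fully open they stand 13 mm farther back than shut.
Start: joints at [0.992, 0.527, 1.433, -0, 1.181, -0.178], TCP at [0.244, 0.575, 0.304] pointing down, gripper open.
Joint ranges: [-3.08, 3.08], [-0.75, 2.2], [0.22, 2.44], [-1.43, 4.57], [0, 2.65], [-2.85, 2.85]. Speed limits (rad/s): [2.79, 2.79, 3.14, 3.14, 3.14, 3.14].

## Interface

Orientations are given as a unit quaternion [x, y, z, w].
In Python, from station import sense, eyes, workorder, manip gives the robot as it stands.
- The arm moves only by the shell command python3 -m inch 'ROWS' [OPENING] [FORCE]. ROWS is JSON, a list of rows, each an object of numbers: "dx", "dy", "dz": the shift along the tool's x, y, z in cm; "wx", "wy", "wz": the turn, a rotation vector about the tool's x, y, z in degrees. In form: [{"dx": .., "dy": .., "dz": .., "wx": .., "wy": .., "wz": ..}, ...]. A call has 1 to 10 rows; each row shifts and turns the commanded pose from where the row before left it, along the tool's axes as they then stand; what a row does not reach is not made up. A row lasts 1/8 s, in which the tool goes at most 62.5 mm and 10.7 degrees, less where a joint would pass 70% of its speed; a pose out of reach is approached as far as the arm can. A call with a gripper value outside its range is refused whole. OPENING is the opening, from 0 (shut) to 1 (fully open), set as the call begins (- or left out, the last holds). The fingers move at their own pace and stop on an object; FORCE is the grip in N (left out, the last holds). Time passes only in rows, so rows that do not move let the fingers close. It gives the time, the measured TCP pose, the force, the opening and the grip force at its end, in the units of the state.
- sense(): the state, without advancing time (a new reading comes with each control period).
- eyes.snapshot(name): name is "scene" or "top" or "wrist"; returns the picture (400x640x3 uint8, red, green, blue); there is no depth.
- eyes.camera_params(name): a dict with "fx", "fy", "cx", "cy" (pixels), "D" ([k1, k2, p1, p2, k3] as OpenCV has them; the pictures are not rectified), "rvec" (rotation vector, rad) and "tvec" (3), from world to camera coordinates, as OpenCV has them. Camera axes: x right, y down, z forward; pixel columns grow to the right and rows downward; lengths in m; the calibration is good to about 2 mm. A picture is of the moment at which its call begins: read the wrist's pose just before it. camera_params takes no time and is no camera call; for the wrist camera it gives the pose at the moment of the call.
- workorder.sign_off(): hands the job in; it is judged then, once.
The state is a dict: "t": time; "q": joint angles; "qd": joint speeds; "tau": joint torques, N m; "tcp_pos": TCP position; "tool_rot": TCP orientation; "force": force on the tool from outside, world axes, zero at the start; "ft_torque": the same for the moment, N m; "finger_gap": opening from 0.0 (shut) to 1.0 (fully open); "gripper_force": force on a finger pad.
Only numpy, scipy, OpenCV 4.12 (cv2) and the standard library are available. Lean on these libraries where they do the work, as an engineer would, in place of code of your own. Each camera call takes 0.05 s, during which the arm holds its last target. There are 200 camera calls.

## Working session

There is one attempt and no reset: what is moved stays moved. The work goes in short steps, Python scripts to look and compute and a shell command to move; the robot and the scene stay as the last step left them, time stands still between calls to the robot, and variables do not carry over. Pictures are saved under pics/ and viewed, at most 10 in all, crops included, and the job is handed in when it is done.

```bash
mkdir -p pics; ls; cat > h.py <<'E'
import numpy as np, cv2
from scipy.spatial.transform import Rotation as R
from station import sense, eyes, workorder, manip
def cam(n):
    p=eyes.camera_params(n); K=np.array([[p['fx'],0,p['cx']],[0,p['fy'],p['cy']],[0,0,1.]])
    return K,np.array(p['D'],float),np.array(p['rvec'],float),np.array(p['tvec'],float)
def ray(c,uv):
    K,D,r,t=c; n=cv2.undistortPoints(np.array(uv,float).reshape(-1,1,2),K,D).reshape(-1,2)
    M=cv2.Rodrigues(r)[0]; return -M.T@t, np.c_[n,np.ones(len(n))]@M
def onz(c,uv,z):
    o,d=ray(c,uv); return o+d*((z-o[2])/d[:,2])[:,None]
def proj(c,P):
    K,D,r,t=c; return cv2.projectPoints(np.array(P,float).reshape(-1,1,3),r,t,K,D)[0].reshape(-1,2)
def snap(n,f=None):
    c=cam(n); im=eyes.snapshot(n)
    if f: cv2.imwrite('pics/'+f,im[:,:,::-1])
    np.savez(''+n+'.npz',im=im,K=c[0],D=c[1],r=c[2],t=c[3])
    return c,im
def load(n):
    z=np.load(''+n+'.npz'); return (z['K'],z['D'],z['r'],z['t']),z['im']
def to_tool(goal):
    s=sense(); return 100*R.from_quat(s['tool_rot']).inv().apply(np.array(goal)-s['tcp_pos'])
E
python3 - <<'E'
from h import *
snap('top','top.png');snap('scene','scene.png');snap('wrist','wrist.png')
s=sense();print({k:np.round(v,3) for k,v in s.items()});print(R.from_quat(s['tool_rot']).as_matrix().round(3),manip.tips_ahead)
E
```

```text
pics
{'t': np.float64(0.15), 'q': array([ 0.992,  0.528,  1.434, -0.   ,  1.181, -0.179]), 'qd': array([-0.001, -0.001, -0.003, -0.001, -0.002, -0.   ]), 'tau': array([ 1.0000e-03, -4.4275e+01, -1.7828e+01, -0.0000e+00,  6.0000e-03,
        0.0000e+00]), 'tcp_pos': array([0.244, 0.575, 0.303]), 'tool_rot': array([ 0.199,  0.98 , -0.001, -0.   ]), 'force': array([ 0.42 , -0.112,  0.154]), 'ft_torque': array([-0.043,  0.012, -0.034]), 'gripper_force': np.float64(0.0), 'finger_gap': np.float64(1.0)}
[[-0.921  0.39  -0.001]
 [ 0.39   0.921 -0.001]
 [ 0.    -0.002 -1.   ]] 0.0726
```

View pics/top.png

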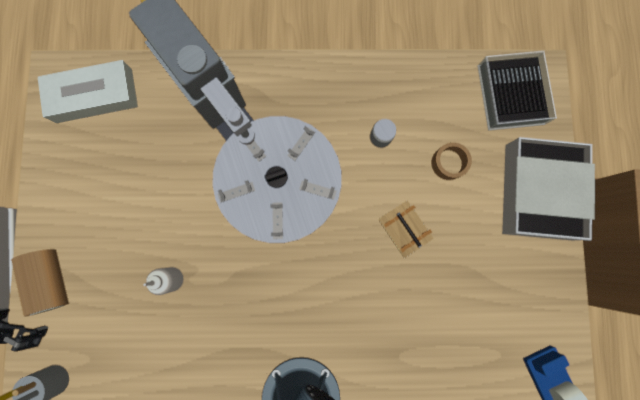

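View pics/scene.png

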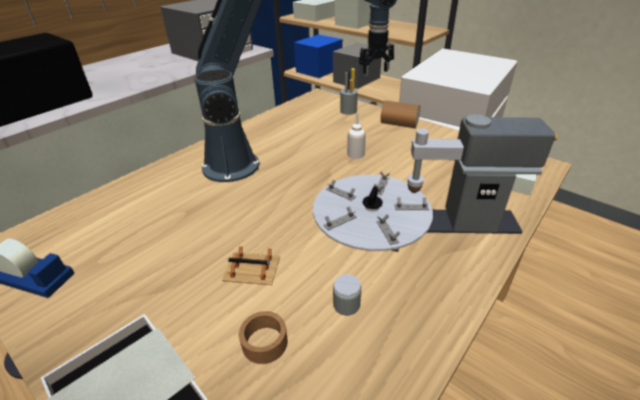

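The top view shows the table centred near (277,178), with the pad over the upper-left nest (255,147). That makes the left nest (236,190) the loading one. The pen lies on the rest near (409,230). The oiler is at (160,281), the can at (383,132) and the tape at (452,160).

```bash
cat > m.py <<'E'
from h import *
c,im=load('top'); hsv=cv2.cvtColor(im,cv2.COLOR_RGB2HSV)
def dark(x0,y0,x1,y1,v=60):
    m=np.zeros(im.shape[:2],np.uint8); m[y0:y1,x0:x1]=(hsv[y0:y1,x0:x1,2]<v); 
    k=max(cv2.findContours(m,0,cv2.CHAIN_APPROX_NONE)[0],key=cv2.contourArea); return k
def axis(k,z):
    P=onz(c,k.reshape(-1,2),z)[:,:2]; r=cv2.minAreaRect((P*1000).astype(np.float32)); return r
k=dark(380,200,440,260); r=axis(k,.0285); 
b=cv2.boxPoints(r); e=[b[1]-b[0],b[2]-b[1]]; L=max(e,key=np.linalg.norm)
print('pen mm',r,'axis deg',np.degrees(np.arctan2(L[1],L[0])))
# disc: grey low saturation
m=((hsv[:,:,1]<45)&(hsv[:,:,2]>110)).astype(np.uint8); m[:, :205]=0; m[:110]=0; m[:,350:]=0;m[255:]=0
k=max(cv2.findContours(cv2.morphologyEx(m,cv2.MORPH_OPEN,np.ones((3,3))),0,cv2.CHAIN_APPROX_NONE)[0],key=cv2.contourArea)
P=onz(c,k.reshape(-1,2),.055)[:,:2]
# circle fit
ok=np.ones(len(P),bool)
for _ in range(6):
    A=np.c_[2*P[ok],np.ones(ok.sum())]; s=np.linalg.lstsq(A,(P[ok]**2).sum(1),rcond=None)[0]; rad=np.sqrt(s[2]+s[:2]@s[:2]); ok=abs(np.hypot(*(P-s[:2]).T)-rad)<.004
print('table',s[:2],rad,ok.sum(),len(P))
k=dark(255,160,300,200,70); M=cv2.moments(k); print('knob',onz(c,[M['m10']/M['m00'],M['m01']/M['m00']],.1))
for n,p,z in(('can',(384,127),.075),('tape',(453,160),.048),('oiler',(150,283),.17),('nestL',(236,190),.07),('padnest',(255,147),.07),('nestR',(319,188),.07),('nestD',(277,220),.07),('nestUR',(301,141),.07)):
    q=onz(c,p,z)[0]; d=q[:2]-s[:2]; print(n,q.round(3),np.hypot(*d).round(3),np.degrees(np.arctan2(d[1],d[0])).round(1))
cv2.imwrite('pics/crop.png',cv2.resize(im[100:260,200:450,::-1],None,fx=3,fy=3,interpolation=cv2.INTER_CUBIC))
E
python3 m.py
```

```text
pen mm ((443.3052673339844, -298.474365234375), (99.10106658935547, 7.711938381195068), 32.876522064208984) axis deg 32.8765
table [0.58510641 0.06046213] 0.17342587535970222 346 375
knob [[0.58021869 0.05803797 0.1       ]]
can [ 0.719 -0.23   0.075] 0.32 -65.3
tape [ 0.633 -0.423  0.048] 0.486 -84.3
oiler [0.317 0.343 0.17 ] 0.389 133.4
nestL [0.55  0.167 0.07 ] 0.112 108.1
padnest [0.667 0.118 0.07 ] 0.1 35.1
nestR [ 0.554 -0.053  0.07 ] 0.118 -105.3
nestD [0.47  0.058 0.07 ] 0.115 -178.8
nestUR [ 0.683 -0.006  0.07 ] 0.118 -34.1
```

View pics/crop.png

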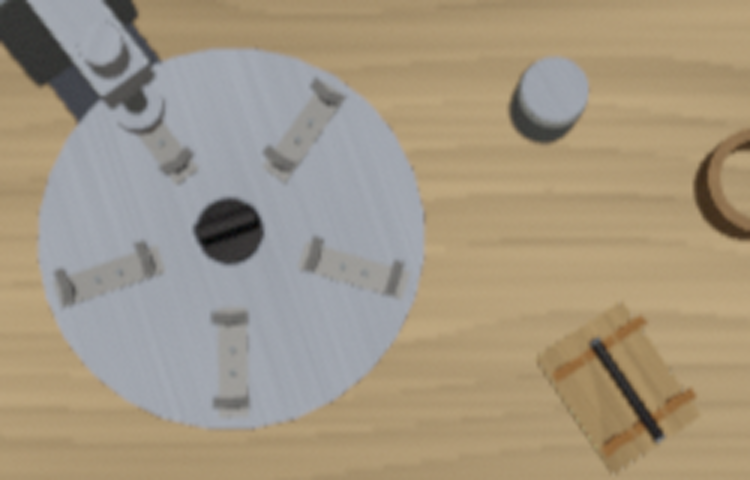

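The crop shows the knob bar pointing at the left nest, which confirms it as the loading nest, about 108–109° round from the table axis. The pen is near (0.443, -0.298) at 33°. I'll go there by way of (0.45, 0.12).

```bash
python3 -m inch '[{"dx":-3.67,"dy":-3.39},{"dx":-3.67,"dy":-3.39},{"dx":-3.67,"dy":-3.39},{"dx":-3.67,"dy":-3.39},{"dx":-3.67,"dy":-3.39},{"dx":-3.67,"dy":-3.39},{"dx":-3.67,"dy":-3.39},{"dx":-3.67,"dy":-3.39},{"dx":-3.67,"dy":-3.39},{"dx":-3.67,"dy":-3.39}]' && python3 -m inch '[{"wz":10},{"wz":10},{"wz":10},{"wz":10},{"wz":10},{"wz":10},{"wz":10},{"wz":10},{"wz":10},{"wz":10}]' 0.5 && python3 -m inch '[{"wz":10},{"wz":10},{"wz":4},{}]'
python3 - <<'E'
from h import *
s=sense();print(s['tcp_pos'],s['finger_gap'],R.from_quat(s['tool_rot']).as_matrix().round(3)); print(to_tool([.443,-.298,.25]))
E
```

```text
[0.24357798 0.57511922 0.30314325] 1.0002096839480332 [[-0.921  0.39  -0.001]
 [ 0.39   0.921 -0.001]
 [ 0.    -0.002 -1.   ]]
[-52.42598114 -72.60467022   5.42066718]invalid input at $[0]: expected keys dx, dy, dz, wx, wy, wz
```

```bash
python3 -m inch '[{"dx":-3.67,"dy":-3.39,"dz":0,"wx":0,"wy":0,"wz":0},{"dx":-3.67,"dy":-3.39,"dz":0,"wx":0,"wy":0,"wz":0},{"dx":-3.67,"dy":-3.39,"dz":0,"wx":0,"wy":0,"wz":0},{"dx":-3.67,"dy":-3.39,"dz":0,"wx":0,"wy":0,"wz":0},{"dx":-3.67,"dy":-3.39,"dz":0,"wx":0,"wy":0,"wz":0},{"dx":-3.67,"dy":-3.39,"dz":0,"wx":0,"wy":0,"wz":0},{"dx":-3.67,"dy":-3.39,"dz":0,"wx":0,"wy":0,"wz":0},{"dx":-3.67,"dy":-3.39,"dz":0,"wx":0,"wy":0,"wz":0},{"dx":-3.67,"dy":-3.39,"dz":0,"wx":0,"wy":0,"wz":0},{"dx":-3.67,"dy":-3.39,"dz":0,"wx":0,"wy":0,"wz":0}]' && python3 -m inch '[{"dx":0,"dy":0,"dz":0,"wx":0,"wy":0,"wz":10},{"dx":0,"dy":0,"dz":0,"wx":0,"wy":0,"wz":10},{"dx":0,"dy":0,"dz":0,"wx":0,"wy":0,"wz":10},{"dx":0,"dy":0,"dz":0,"wx":0,"wy":0,"wz":10},{"dx":0,"dy":0,"dz":0,"wx":0,"wy":0,"wz":10},{"dx":0,"dy":0,"dz":0,"wx":0,"wy":0,"wz":10},{"dx":0,"dy":0,"dz":0,"wx":0,"wy":0,"wz":10},{"dx":0,"dy":0,"dz":0,"wx":0,"wy":0,"wz":10},{"dx":0,"dy":0,"dz":0,"wx":0,"wy":0,"wz":10},{"dx":0,"dy":0,"dz":0,"wx":0,"wy":0,"wz":10}]' 0.5 && python3 -m inch '[{"dx":0,"dy":0,"dz":0,"wx":0,"wy":0,"wz":10},{"dx":0,"dy":0,"dz":0,"wx":0,"wy":0,"wz":10},{"dx":0,"dy":0,"dz":0,"wx":0,"wy":0,"wz":4},{"dx":0,"dy":0,"dz":0,"wx":0,"wy":0,"wz":0}]'
python3 - <<'E'
from h import *
s=sense();print(s['tcp_pos'],s['finger_gap'],R.from_quat(s['tool_rot']).as_matrix().round(3)); print(to_tool([.443,-.298,.25]))
c,im=snap('wrist','w1.png')
E
```

```text
t: 1.4
tcp_pos: [0.4499, 0.1186, 0.3039]
tool_rot: [0.199, 0.98, 0.0, 0.0]
force: [0.1, 0.2, 0.3]
finger_gap: 0.998
gripper_force: 0.0
t: 2.65
tcp_pos: [0.4493, 0.1201, 0.3037]
tool_rot: [0.88, 0.475, -0.0, -0.0]
force: [0.9, 0.1, 0.1]
finger_gap: 0.497
gripper_force: 0.0
t: 3.15
tcp_pos: [0.4493, 0.1201, 0.3038]
tool_rot: [0.959, 0.285, -0.0, -0.0]
force: [-0.3, 0.0, -0.1]
finger_gap: 0.5
gripper_force: 0.0
[0.44932575 0.12013395 0.30378975] 0.49997152617252244 [[ 0.838  0.546 -0.   ]
 [ 0.546 -0.838 -0.   ]
 [-0.    -0.    -1.   ]]
[-23.35466689  34.68865156   5.38057071]
```

View pics/w1.png

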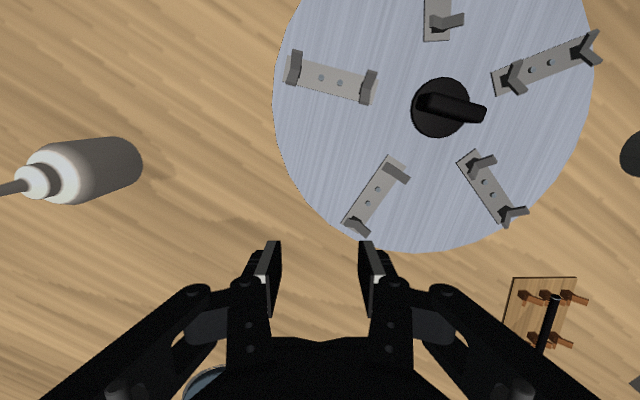

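The wrist view shows the loading nest at (330,78), the knob at (447,105) and the pen on the rest at (552,320). Moving above the pen now.

```bash
python3 -m inch '[{"dx":-2.6,"dy":3.85,"dz":0.5,"wx":0,"wy":0,"wz":0},{"dx":-2.6,"dy":3.85,"dz":0.5,"wx":0,"wy":0,"wz":0},{"dx":-2.6,"dy":3.85,"dz":0.5,"wx":0,"wy":0,"wz":0},{"dx":-2.6,"dy":3.85,"dz":0.5,"wx":0,"wy":0,"wz":0},{"dx":-2.6,"dy":3.85,"dz":0.5,"wx":0,"wy":0,"wz":0},{"dx":-2.6,"dy":3.85,"dz":0.5,"wx":0,"wy":0,"wz":0},{"dx":-2.6,"dy":3.85,"dz":0.5,"wx":0,"wy":0,"wz":0},{"dx":-2.6,"dy":3.85,"dz":0.5,"wx":0,"wy":0,"wz":0},{"dx":-2.6,"dy":3.85,"dz":0.5,"wx":0,"wy":0,"wz":0},{"dx":0,"dy":0,"dz":0,"wx":0,"wy":0,"wz":0}]'
cat > w1.py <<'E'
from h import *
c,im=load('wrist')
pl=onz(c,[(321,78),(340,82)],.058);print('nest holes',pl)
b=onz(c,[(485,112),(420,100)],.113);print('bar',b)
E
python3 w1.py
python3 - <<'E'
from h import *
c,im=snap('wrist','w2.png')
E
```

```text
t: 4.45
tcp_pos: [0.4423, -0.3015, 0.2586]
tool_rot: [0.959, 0.283, 0.0, 0.001]
force: [-0.2, -0.1, -0.0]
finger_gap: 0.498
gripper_force: 0.0
nest holes [[0.54322512 0.1795698  0.058     ]
 [0.55085175 0.16079416 0.058     ]]
bar [[0.5952998  0.03842713 0.113     ]
 [0.5708707  0.09367009 0.113     ]]
```

View pics/w2.png

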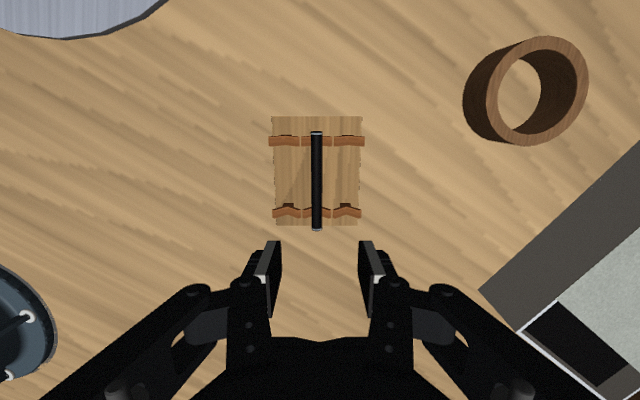

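The pen runs from (316,131) to (317,230), parallel to the tool's x axis.

```bash
python3 - <<'E'
from h import *
c,im=load('wrist')
e=onz(c,[(316.3,131),(317,231)],.0285);print(e,np.linalg.norm(e[1]-e[0]))
g=e.mean(0);d=e[0]-e[1];print(g,np.degrees(np.arctan2(d[1],d[0])))
s=sense();x=R.from_quat(s['tool_rot']).as_matrix()[:,0];print(s['tcp_pos'],np.degrees(np.arctan2(x[1],x[0])))
print(to_tool([g[0],g[1],.0285+.054+.005]))
E
```

```text
[[ 0.48970146 -0.26759331  0.0285    ]
 [ 0.39513209 -0.32937788  0.0285    ]] 0.11296326240843765
[ 0.44241678 -0.2984856   0.0285    ] 33.15760599160721
[ 0.44191553 -0.29927146  0.25848226] 32.929478603070265
[ 0.08378241 -0.02917023 17.09824998]
```

```bash
python3 -m inch '[{"dx":0.1,"dy":0,"dz":4,"wx":0,"wy":0,"wz":0},{"dx":0,"dy":0,"dz":4,"wx":0,"wy":0,"wz":0},{"dx":0,"dy":0,"dz":4,"wx":0,"wy":0,"wz":0},{"dx":0,"dy":0,"dz":3,"wx":0,"wy":0,"wz":0},{"dx":0,"dy":0,"dz":2.1,"wx":0,"wy":0,"wz":0},{"dx":0,"dy":0,"dz":0,"wx":0,"wy":0,"wz":0},{"dx":0,"dy":0,"dz":0,"wx":0,"wy":0,"wz":0}]' && python3 -m inch '[{"dx":0,"dy":0,"dz":0,"wx":0,"wy":0,"wz":0},{"dx":0,"dy":0,"dz":0,"wx":0,"wy":0,"wz":0},{"dx":0,"dy":0,"dz":0,"wx":0,"wy":0,"wz":0},{"dx":0,"dy":0,"dz":0,"wx":0,"wy":0,"wz":0},{"dx":0,"dy":0,"dz":0,"wx":0,"wy":0,"wz":0},{"dx":0,"dy":0,"dz":0,"wx":0,"wy":0,"wz":0}]' 0 40
```

```text
t: 5.38
tcp_pos: [0.4434, -0.2969, 0.0887]
tool_rot: [0.959, 0.285, 0.0, 0.0]
force: [0.4, -0.1, 0.2]
finger_gap: 0.504
gripper_force: 0.0
t: 6.12
tcp_pos: [0.4433, -0.2975, 0.0889]
tool_rot: [0.959, 0.284, 0.0, 0.001]
force: [-0.1, 1.1, 6.8]
finger_gap: 0.124
gripper_force: 39.2
```

```bash
python3 -m inch '[{"dx":0,"dy":0,"dz":-2,"wx":0,"wy":0,"wz":0},{"dx":0,"dy":0,"dz":-3.5,"wx":0,"wy":0,"wz":0},{"dx":0,"dy":0,"dz":-4,"wx":0,"wy":0,"wz":0},{"dx":0,"dy":0,"dz":-4,"wx":0,"wy":0,"wz":0},{"dx":0,"dy":0,"dz":-2.5,"wx":0,"wy":0,"wz":0}]' && python3 -m inch '[{"dx":2.94,"dy":-3.46,"dz":0,"wx":0,"wy":0,"wz":0},{"dx":2.94,"dy":-3.46,"dz":0,"wx":0,"wy":0,"wz":0},{"dx":2.94,"dy":-3.46,"dz":0,"wx":0,"wy":0,"wz":0},{"dx":2.94,"dy":-3.46,"dz":0,"wx":0,"wy":0,"wz":0},{"dx":2.94,"dy":-3.46,"dz":0,"wx":0,"wy":0,"wz":0},{"dx":2.94,"dy":-3.46,"dz":0,"wx":0,"wy":0,"wz":0},{"dx":2.94,"dy":-3.46,"dz":0,"wx":0,"wy":0,"wz":0},{"dx":2.94,"dy":-3.46,"dz":0,"wx":0,"wy":0,"wz":0},{"dx":2.94,"dy":-3.46,"dz":0,"wx":0,"wy":0,"wz":0},{"dx":2.94,"dy":-3.46,"dz":0,"wx":0,"wy":0,"wz":0}]' && python3 -m inch '[{"dx":0,"dy":0,"dz":0,"wx":0,"wy":0,"wz":-9.5},{"dx":0,"dy":0,"dz":0,"wx":0,"wy":0,"wz":-9.5},{"dx":0,"dy":0,"dz":0,"wx":0,"wy":0,"wz":-9.5},{"dx":0,"dy":0,"dz":0,"wx":0,"wy":0,"wz":-9.5},{"dx":0,"dy":0,"dz":0,"wx":0,"wy":0,"wz":-9.5},{"dx":0,"dy":0,"dz":0,"wx":0,"wy":0,"wz":-9.5},{"dx":0,"dy":0,"dz":0,"wx":0,"wy":0,"wz":-9.5},{"dx":0,"dy":0,"dz":0,"wx":0,"wy":0,"wz":-9.5},{"dx":0,"dy":0,"dz":0,"wx":0,"wy":0,"wz":0},{"dx":0,"dy":0,"dz":0,"wx":0,"wy":0,"wz":0}]'
python3 - <<'E'
from h import *
c,im=snap('wrist','w3.png')
s=sense();x=R.from_quat(s['tool_rot']).as_matrix()[:,0];print(s['tcp_pos'],np.degrees(np.arctan2(x[1],x[0])))
E
```

```text
t: 6.75
tcp_pos: [0.4432, -0.2977, 0.2501]
tool_rot: [0.959, 0.284, 0.001, 0.001]
force: [1.3, -1.0, 0.0]
finger_gap: 0.121
gripper_force: 39.1
t: 8.0
tcp_pos: [0.5008, 0.1544, 0.248]
tool_rot: [0.959, 0.284, 0.0, 0.0]
force: [0.4, -0.1, -0.0]
finger_gap: 0.121
gripper_force: 39.1
t: 9.25
tcp_pos: [0.5008, 0.1529, 0.248]
tool_rot: [0.581, 0.814, 0.0, 0.0]
force: [-0.7, -0.2, -1.0]
finger_gap: 0.122
gripper_force: 39.1
[0.50079888 0.15291394 0.24794665] 108.92573722195141
```

View pics/w3.png

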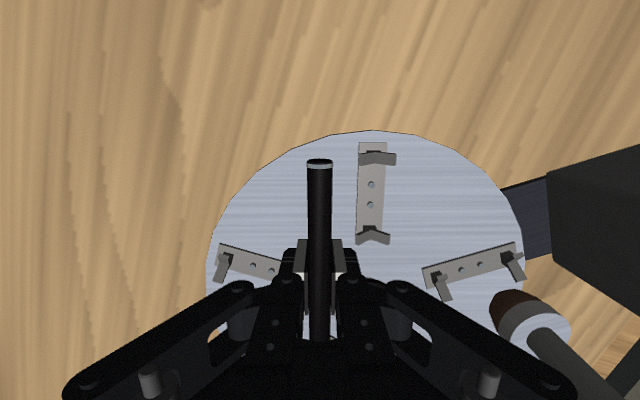

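The nest supports are at about (377,157) and (372,237), with holes at (371,184) and (370,205). The pen is held along the tool's x axis at column 319.

```bash
python3 - <<'E'
from h import *
c,im=load('wrist'); hsv=cv2.cvtColor(im,cv2.COLOR_RGB2HSV)
g=cv2.cvtColor(im,cv2.COLOR_RGB2GRAY)
H=[]
for (u,v) in((371,184),(370,205)):
    w=g[v-7:v+8,u-7:u+8].astype(float); w=np.clip(np.median(w)-12-w,0,None); yy,xx=np.mgrid[v-7:v+8,u-7:u+8]; H.append(((w*xx).sum()/w.sum(),(w*yy).sum()/w.sum()))
print(H); P=onz(c,H,.058);print(P,P.mean(0),np.linalg.norm(P[0]-P[1]))
# disc rim
m=((hsv[:,:,1]<50)&(hsv[:,:,2]>140)).astype(np.uint8)
pts=[(u,np.flatnonzero(m[100:300,u])[0]+100) for u in range(215,500,3) if m[100:300,u].any()]
Q=onz(c,pts,.055)[:,:2]; ok=np.ones(len(Q),bool)
for _ in range(6):
    # fixed radius
    from scipy.optimize import least_squares
    s=least_squares(lambda x:np.hypot(*(Q[ok]-x).T)-.175,[.585,.06]).x; ok=abs(np.hypot(*(Q-s).T)-.175)<.002
print('centre',s,ok.sum(),len(Q))
d=P.mean(0)[:2]-s;print('r',np.hypot(*d),np.degrees(np.arctan2(d[1],d[0])))
# plate edges, supports
plate=[(360,142),(386,142),(357,238)]
print(onz(c,plate,.058))
print('V mid pts (z .069)',onz(c,[(376,152),(372,236)],.069))
# pen in hand
o=onz(c,[(319.5,163)],sense()['tcp_pos'][2]-.059);print('pen far end',o, 'tool',to_tool(o[0]))
cv2.imwrite('pics/c3.png',cv2.resize(im[120:260,300:440,::-1],None,fx=4,fy=4,interpolation=cv2.INTER_CUBIC))
E
```

```text
[(np.float64(370.38683127572017), np.float64(182.9506172839506)), (np.float64(369.25295857988164), np.float64(202.73816568047337))]
[[0.54306176 0.18057404 0.058     ]
 [0.54945234 0.16183393 0.058     ]] [0.54625705 0.17120399 0.058     ] 0.01979976989683357
centre [0.58531784 0.06054954] 95 95
r 0.11734628675691398 109.44292459518996
[[0.51967423 0.21317468 0.058     ]
 [0.54216206 0.22094607 0.058     ]
 [0.55176832 0.12295664 0.058     ]]
V mid pts (z .069) [[0.53441608 0.21016146 0.069     ]
 [0.56159079 0.13394104 0.069     ]]
pen far end [[0.48375777 0.20386423 0.18894665]] tool [5.37255146 0.04054153 5.89977642]
```

View pics/c3.png

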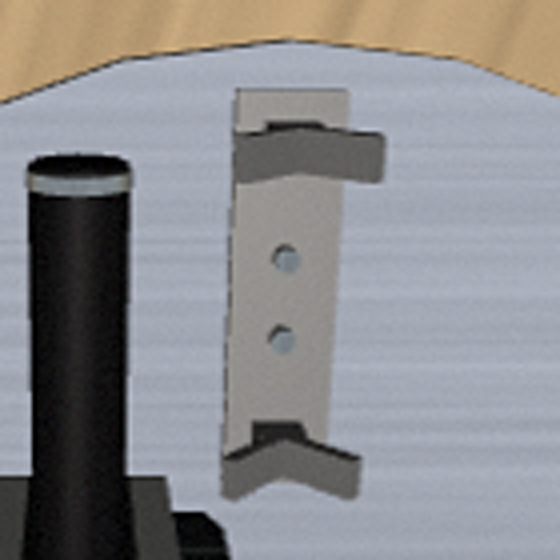

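```bash
python3 - <<'E'
from h import *
c,im=load('wrist'); s=np.array([.5853,.0605])
for n,p,z in(('h',(371.5,184.4),.0575),('h',(370.3,204.4),.0575),('Vin top edge',(371.7,230),.069),('Vin low edge',(371.6,237.8),.069),('Vout',(374.8,154),.069),('Vout low',(374.8,164),.069)):
    q=onz(c,p,z)[0]; d=q[:2]-s; print(n,q.round(4),np.hypot(*d).round(4),np.degrees(np.arctan2(d[1],d[0])).round(2))
t=np.radians(109.2); n=s+.115*np.array([np.cos(t),np.sin(t)]); print('nest',n); print(to_tool([*n,.0775+.06]))
E
```

```text
h [0.5447 0.1795 0.0575] 0.1257 108.82
h [0.5512 0.1605 0.0575] 0.1056 108.84
Vin top edge [0.5589 0.1397 0.069 ] 0.0835 108.41
Vin low edge [0.5619 0.132  0.069 ] 0.0753 108.08
Vout [0.5341 0.2082 0.069 ] 0.1563 109.13
Vout low [0.5375 0.1999 0.069 ] 0.1474 108.94
nest [0.54748034 0.16910328]
[ 0.01779674  4.94086221 11.04466969]
```

```bash
python3 -m inch '[{"dx":0.1,"dy":2.5,"dz":0,"wx":0,"wy":0,"wz":0},{"dx":0,"dy":2.5,"dz":1,"wx":0,"wy":0,"wz":0},{"dx":0,"dy":0,"dz":3,"wx":0,"wy":0,"wz":0},{"dx":0,"dy":0,"dz":3,"wx":0,"wy":0,"wz":0},{"dx":0,"dy":0,"dz":2,"wx":0,"wy":0,"wz":0},{"dx":0,"dy":0,"dz":0,"wx":0,"wy":0,"wz":0},{"dx":0,"dy":0,"dz":0,"wx":0,"wy":0,"wz":0},{"dx":0,"dy":0,"dz":0,"wx":0,"wy":0,"wz":0}]'
python3 - <<'E'
from h import *
c,im=snap('wrist','w4.png');print(sense()['tcp_pos'],to_tool([.5482,.1694,.138]))
snap('scene','s4.png')
E
```

```text
t: 10.3
tcp_pos: [0.5485, 0.1703, 0.159]
tool_rot: [0.581, 0.814, 0.001, 0.001]
force: [0.8, -0.9, 1.1]
finger_gap: 0.121
gripper_force: 39.1
[0.54837192 0.1703252  0.15902037] [-0.08084819 -0.05080923  2.10197453]
```

View pics/w4.png

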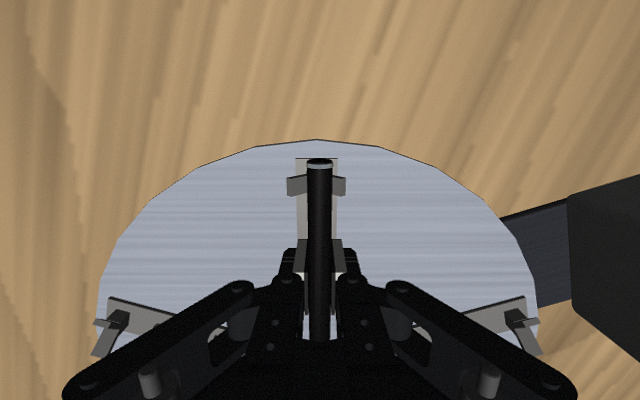

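The pen sits over the nest. The V's mouth spans columns 288–345, so its middle is 316.5 against the pen's 319.5, about 1.4 mm off in y. I'll correct that and lower.

```bash
python3 -m inch '[{"dx":0,"dy":-0.1,"dz":0.7,"wx":0,"wy":0,"wz":0},{"dx":0,"dy":0,"dz":0.7,"wx":0,"wy":0,"wz":0},{"dx":0,"dy":0,"dz":0.4,"wx":0,"wy":0,"wz":0},{"dx":0,"dy":0,"dz":0.2,"wx":0,"wy":0,"wz":0},{"dx":0,"dy":0,"dz":0,"wx":0,"wy":0,"wz":0},{"dx":0,"dy":0,"dz":0,"wx":0,"wy":0,"wz":0}]'
```

```text
t: 11.15
tcp_pos: [0.547, 0.17, 0.138]
tool_rot: [0.58, 0.814, 0.0, 0.0]
force: [-0.6, 0.8, 1.4]
finger_gap: 0.12
gripper_force: 39.2
```

```bash
python3 -m inch '[{"dx":0,"dy":0,"dz":0.1,"wx":0,"wy":0,"wz":0},{"dx":0,"dy":0,"dz":0,"wx":0,"wy":0,"wz":0}]'; python3 -m inch '[{"dx":0,"dy":0,"dz":0.1,"wx":0,"wy":0,"wz":0},{"dx":0,"dy":0,"dz":0,"wx":0,"wy":0,"wz":0}]'
```

```text
t: 11.4
tcp_pos: [0.5472, 0.17, 0.1379]
tool_rot: [0.581, 0.814, 0.0, 0.0]
force: [-1.8, 0.2, 7.4]
finger_gap: 0.122
gripper_force: 39.8
t: 11.65
tcp_pos: [0.5474, 0.1701, 0.1378]
tool_rot: [0.581, 0.814, 0.001, 0.001]
force: [-2.7, 0.3, 12.5]
finger_gap: 0.117
gripper_force: 40.4
```

Contact shows at the expected height. Next I open, lift clear and look.

```bash
python3 -m inch '[{"dx":0,"dy":0,"dz":-0.1,"wx":0,"wy":0,"wz":0},{"dx":0,"dy":0,"dz":0,"wx":0,"wy":0,"wz":0},{"dx":0,"dy":0,"dz":0,"wx":0,"wy":0,"wz":0},{"dx":0,"dy":0,"dz":0,"wx":0,"wy":0,"wz":0},{"dx":0,"dy":0,"dz":0,"wx":0,"wy":0,"wz":0}]' 0.5 && python3 -m inch '[{"dx":0,"dy":0,"dz":-2,"wx":0,"wy":0,"wz":0},{"dx":0,"dy":0,"dz":-4,"wx":0,"wy":0,"wz":0},{"dx":0,"dy":0,"dz":-4,"wx":0,"wy":0,"wz":0},{"dx":-3,"dy":0,"dz":0,"wx":0,"wy":0,"wz":0},{"dx":-3,"dy":0,"dz":0,"wx":0,"wy":0,"wz":0},{"dx":0,"dy":0,"dz":0,"wx":0,"wy":0,"wz":0},{"dx":0,"dy":0,"dz":0,"wx":0,"wy":0,"wz":0}]'
python3 - <<'E'
from h import *
c,im=snap('wrist','w5.png');print(sense()['tcp_pos'],to_tool([.5853,.0605,.154]))
E
```

```text
t: 12.28
tcp_pos: [0.5468, 0.1699, 0.1367]
tool_rot: [0.58, 0.814, -0.0, -0.0]
force: [-0.1, 0.0, -0.3]
finger_gap: 0.498
gripper_force: 0.0
t: 13.15
tcp_pos: [0.5659, 0.1135, 0.2367]
tool_rot: [0.581, 0.814, -0.0, -0.001]
force: [-0.5, 0.6, -0.1]
finger_gap: 0.498
gripper_force: 0.0
[0.56585238 0.11384695 0.2366359 ] [-5.68319859  0.10392335  8.259446  ]
```

View pics/w5.png

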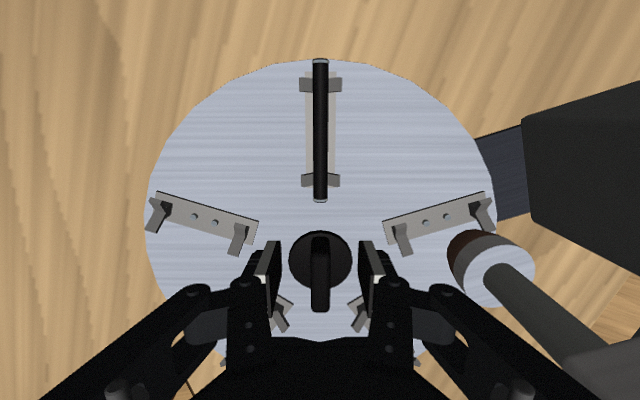

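The barrel lies in both Vs, from (320,59) to (320,202). The knob bar is below it at (320,272), in line. I'll check its centring numerically, and how much room the camera has near the pad arm.

```bash
python3 - <<'E'
from h import *
c,im=load('wrist');e=onz(c,[(320.5,60),(320,202)],.0775);s=np.array([.5853,.0605]);print(e,np.linalg.norm(e[0]-e[1]));d=e.mean(0)[:2]-s;print(np.hypot(*d),np.degrees(np.arctan2(d[1],d[0])),np.degrees(np.arctan2(*(e[0]-e[1])[[1,0]])))
o,_=ray(c,[(320,200)]);print('cam in tool cm',to_tool(o))
b=onz(c,[(320,238),(320.5,312)],.113);print('bar',b,b.mean(0))
E
```

```text
[[0.52959663 0.22181408 0.0775    ]
 [0.56559582 0.11681149 0.0775    ]] 0.11100218494148587
0.11515987162246304 109.11126876287788 108.92381818700105
cam in tool cm [ 7.53645492  0.04058337 -7.08063829]
bar [[0.5712503  0.10041551 0.113     ]
 [0.59360291 0.03720123 0.113     ]] [0.5824266  0.06880837 0.113     ]
```

The barrel is well centred: radius 115.2 mm at 109°. The wrist camera sits 7.5 cm out along tool +x and will swing toward the pad arm. So I'll grip the bar 14 mm off-centre, toward tool −x, and turn about the table axis.

```bash
python3 -m inch '[{"dx":-3.6,"dy":0.05,"dz":0,"wx":0,"wy":0,"wz":0},{"dx":-3.5,"dy":0,"dz":0,"wx":0,"wy":0,"wz":0},{"dx":0,"dy":0,"dz":3,"wx":0,"wy":0,"wz":0},{"dx":0,"dy":0,"dz":3,"wx":0,"wy":0,"wz":0},{"dx":0,"dy":0,"dz":1.5,"wx":0,"wy":0,"wz":0},{"dx":0,"dy":0,"dz":0.6,"wx":0,"wy":0,"wz":0},{"dx":0,"dy":0,"dz":0,"wx":0,"wy":0,"wz":0},{"dx":0,"dy":0,"dz":0,"wx":0,"wy":0,"wz":0}]' && python3 -m inch '[{"dx":0,"dy":0,"dz":0,"wx":0,"wy":0,"wz":0},{"dx":0,"dy":0,"dz":0,"wx":0,"wy":0,"wz":0},{"dx":0,"dy":0,"dz":0,"wx":0,"wy":0,"wz":0},{"dx":0,"dy":0,"dz":0,"wx":0,"wy":0,"wz":0},{"dx":0,"dy":0,"dz":0,"wx":0,"wy":0,"wz":0},{"dx":0,"dy":0,"dz":0,"wx":0,"wy":0,"wz":0}]' 0 60
cat > st.py <<'E'
from h import *
s=sense();M=R.from_quat(s['tool_rot']).as_matrix();x=M[:,0];g=s['tcp_pos']
print('t',s['t'].round(2),'yaw',np.degrees(np.arctan2(x[1],x[0])).round(2),'tcp',g.round(4),'axis pt at tool',to_tool([.5853,.0605,.1])[:2].round(2),'F',np.round(s['force'],1),'T',np.round(s['ft_torque'],2),'gap',round(float(s['finger_gap']),3),'grip',round(float(s['gripper_force']),1),'q6',s['q'][5].round(2))
E
python3 st.py
```

```text
t: 14.2
tcp_pos: [0.5907, 0.0464, 0.1569]
tool_rot: [0.58, 0.814, 0.0, 0.001]
force: [-0.3, -0.3, 0.2]
finger_gap: 0.503
gripper_force: 0.0
t: 14.95
tcp_pos: [0.5898, 0.046, 0.1568]
tool_rot: [0.58, 0.814, -0.0, 0.0]
force: [-3.2, -0.9, 4.0]
finger_gap: 0.171
gripper_force: 61.7Traceback (most recent call last):
  File "st.py", line 3, in <module>
    print('t',s['t'].round(2),'yaw',np.degrees(np.arctan2(x[1],x[0])).round(2),'tcp',g.round(4),'axis pt at tool',to_tool([.5853,.0605,.1])[:2].round(2),'F',np.round(s['force'],1),'T',np.round(s['ft_torque'],2),'gap',round(float(s['finger_gap']),3),'grip',round(float(s['gripper_force']),1),'q6',s['q'][5].round(2))
              ^^^^^^^^^^^^
AttributeError: 'float' object has no attribute 'round'
```

```bash
sed -i "s/s\['t'\].round(2)/round(float(s['t']),2)/" st.py; python3 st.py; python3 -m inch '[{"dx":0,"dy":-0.08,"dz":0,"wx":0,"wy":0,"wz":3},{"dx":0,"dy":-0.08,"dz":0,"wx":0,"wy":0,"wz":3},{"dx":0,"dy":-0.08,"dz":0,"wx":0,"wy":0,"wz":3},{"dx":0,"dy":-0.08,"dz":0,"wx":0,"wy":0,"wz":3},{"dx":0,"dy":-0.08,"dz":0,"wx":0,"wy":0,"wz":3},{"dx":0.01,"dy":-0.08,"dz":0,"wx":0,"wy":0,"wz":3},{"dx":0.01,"dy":-0.08,"dz":0,"wx":0,"wy":0,"wz":3},{"dx":0,"dy":-0.08,"dz":0,"wx":0,"wy":0,"wz":3},{"dx":0,"dy":0,"dz":0,"wx":0,"wy":0,"wz":0},{"dx":0,"dy":0,"dz":0,"wx":0,"wy":0,"wz":0}]'; python3 st.py
```

```text
t 14.95 yaw 109.06 tcp [0.5898 0.046  0.1568] axis pt at tool [1.52 0.05] F [-3.2 -0.9  4. ] T [-0.19  0.39  0.03] gap 0.171 grip 61.7 q6 -0.44
t: 16.2
tcp_pos: [0.583, 0.0451, 0.1568]
tool_rot: [0.737, 0.676, -0.001, -0.0]
force: [-3.5, -1.8, 6.2]
finger_gap: 0.176
gripper_force: 61.8
t 16.2 yaw 85.04 tcp [0.583  0.0451 0.1568] axis pt at tool [1.55 0.1 ] F [-3.5 -1.8  6.2] T [-0.21  0.47  0.01] gap 0.176 grip 61.8 q6 -0.03
```

First click reached: yaw −24.0°, with the twist about z near zero. On to the second.

```bash
python3 -m inch '[{"dx":0,"dy":-0.08,"dz":0,"wx":0,"wy":0,"wz":3},{"dx":0,"dy":-0.08,"dz":0,"wx":0,"wy":0,"wz":3},{"dx":0,"dy":-0.08,"dz":0,"wx":0,"wy":0,"wz":3},{"dx":0,"dy":-0.08,"dz":0,"wx":0,"wy":0,"wz":3},{"dx":0,"dy":-0.08,"dz":0,"wx":0,"wy":0,"wz":3},{"dx":0.01,"dy":-0.08,"dz":0,"wx":0,"wy":0,"wz":3},{"dx":0.01,"dy":-0.08,"dz":0,"wx":0,"wy":0,"wz":3},{"dx":0,"dy":-0.08,"dz":0,"wx":0,"wy":0,"wz":3},{"dx":0,"dy":0,"dz":0,"wx":0,"wy":0,"wz":0},{"dx":0,"dy":0,"dz":0,"wx":0,"wy":0,"wz":0}]'; python3 st.py
python3 - <<'E'
from h import *
c,im=snap('wrist','w6.png')
E
```

```text
t: 17.45
tcp_pos: [0.5765, 0.0471, 0.1568]
tool_rot: [0.861, 0.508, -0.001, -0.0]
force: [-4.0, -1.4, 8.4]
finger_gap: 0.181
gripper_force: 62.0
t 17.45 yaw 61.05 tcp [0.5765 0.0471 0.1568] axis pt at tool [1.6  0.13] F [-4.  -1.4  8.4] T [-0.24  0.47  0.01] gap 0.181 grip 62.0 q6 0.39
```

View pics/w6.png

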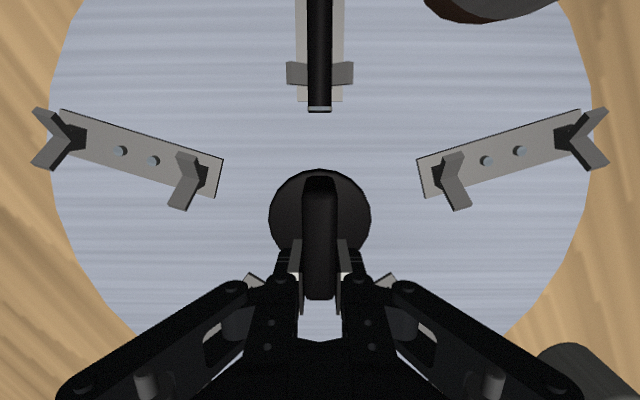

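At the second click the barrel is still seated, in line with the bar at column 320. The pad is off to the upper right at (490,5). On to the third click, watching the forces.

```bash
python3 -m inch '[{"dx":0,"dy":-0.08,"dz":0,"wx":0,"wy":0,"wz":3},{"dx":0,"dy":-0.08,"dz":0,"wx":0,"wy":0,"wz":3},{"dx":0,"dy":-0.08,"dz":0,"wx":0,"wy":0,"wz":3},{"dx":0,"dy":-0.08,"dz":0,"wx":0,"wy":0,"wz":3},{"dx":0.01,"dy":-0.08,"dz":0,"wx":0,"wy":0,"wz":3}]'; python3 st.py
```

```text
t: 18.12
tcp_pos: [0.5731, 0.0497, 0.1568]
tool_rot: [0.92, 0.391, -0.001, -0.0]
force: [-5.5, -0.6, 8.6]
finger_gap: 0.18
gripper_force: 62.1
t 18.12 yaw 46.02 tcp [0.5731 0.0497 0.1568] axis pt at tool [1.64 0.14] F [-5.5 -0.6  8.6] T [-0.18  0.64  0.16] gap 0.18 grip 62.1 q6 0.66
```

```bash
python3 -m inch '[{"dx":0.01,"dy":-0.08,"dz":0,"wx":0,"wy":0,"wz":3},{"dx":0,"dy":-0.08,"dz":0,"wx":0,"wy":0,"wz":3},{"dx":0,"dy":-0.08,"dz":0,"wx":0,"wy":0,"wz":2.8},{"dx":0,"dy":0,"dz":0,"wx":0,"wy":0,"wz":0},{"dx":0,"dy":0,"dz":0,"wx":0,"wy":0,"wz":0},{"dx":0,"dy":0,"dz":0,"wx":0,"wy":0,"wz":0},{"dx":0,"dy":0,"dz":0,"wx":0,"wy":0,"wz":0},{"dx":0,"dy":0,"dz":0,"wx":0,"wy":0,"wz":0}]'; python3 st.py
python3 - <<'E'
from h import *
c,im=snap('wrist','w7.png')
E
```

```text
t: 19.12
tcp_pos: [0.5714, 0.0516, 0.1568]
tool_rot: [0.948, 0.319, -0.001, -0.001]
force: [-5.8, -0.0, 8.7]
finger_gap: 0.18
gripper_force: 62.1
t 19.12 yaw 37.23 tcp [0.5714 0.0516 0.1568] axis pt at tool [1.66 0.14] F [-5.8 -0.   8.7] T [-0.11  0.63 -0.05] gap 0.18 grip 62.1 q6 0.82
```

View pics/w7.png

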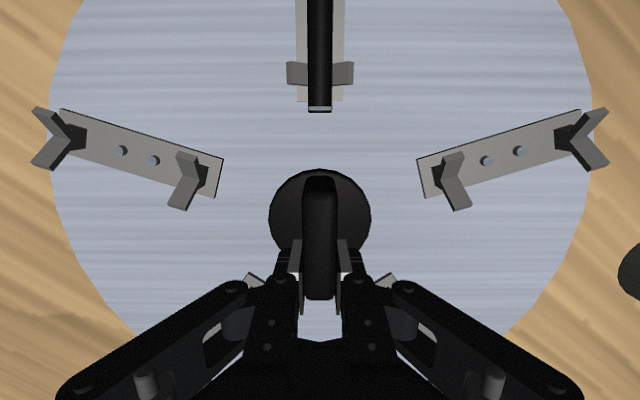

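The table has turned 71.8°, the twist torque is near zero and the barrel is still seated, inner end at (320,110). The knob is gripped at 62 N. Handing in.

```bash
python3 -c "
from h import *
print(workorder.sign_off())"
```

```text
the job is handed in; nothing more can be done
None
```

The job is handed in, but no pass/fail verdict came back: by my measurements the barrel lies centred in its nest, the table has turned 71.8° to the third click, and the knob is still gripped at 62 N; I viewed 11 pictures, one over the limit of 10.

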